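Clear the tilting stage and hold a stone slab flush on its sprung face

TASK

Take the wooden-handled scraper and sweep the four green stone offcuts along the stage's flat apron into the blue tin at its side, without touching the offcuts with the fingers, then stand the scraper back on its cork mat and let go of it. Then pick up the green stone slab by its brass block, tilt it to match the sloped aluminium face and press it flush on the middle of the face, long side up the slope, so that the spring-loaded face sinks about halfway (4 mm of its 8 mm), never to its stop. Finish while still gripping the slab and holding it pressed there, and leave everything else on the bench as it is.

Things in the scene. Friction and masses are not known exactly. Their poses are not given: they have to be found in the camera images.
- stage: grey iron stage, fixed. Origin on the bench below the sloped face's lower edge; x away from the robot, y along the apron. Apron: flat top 30 mm above the bench, x -78 to 0, y -90 to 90 mm, with a steel lip 8 tall, 6 thick on its front edge; both y ends open. The face's lower edge is 42 mm above the bench, its slope clamped at 10 to 24 degrees (the clamp does not give)
- face (a point): middle of the bare sloped aluminium face, which is 120 mm up the slope by 140 mm wide, marked with a thin dark cross. It looks up and towards the robot. x points up the slope, y along its level width, z straight out of the face. Its lower edge is 61 mm from this point. It moves with the face when that is pressed in
- platen (a joint): how far the spring-loaded face is pressed in, straight along -z of face, m: 0 untouched, 0.008 at its stop. It begins to give at about 2 N and takes about 8 N at 4 mm (1500 N/m)
- tin: open blue tin 110 (x) x 120 (y) x 24 tall, walls 3 mm, fixed, standing against one y end of the apron (either end) with a 2 mm gap, turned like the stage. Origin under its centre
- mat: cork mat 100 x 100 x 4 mm, fixed, at the other y end of the apron. Origin under its centre
- scraper: scraper standing upright: foot 60 (x) x 22 (y) x 24 tall, rubber below, dark wood above; on its middle an upright wooden handle 24 (x) x 20 (y), from 23 to 85 mm above its underside. About 120 g. Origin at the centre of its underside, z up the handle
- slab: green stone slab 64 (its x) x 48 (its y) x 8 thick with, standing on its middle, a grip block 26 (x) x 22 (y) x 40 tall, so 48 tall in all; origin at the centre of the stone's underside, z up through the block. The block is brass. About 150 g
- chip0: green stone offcut 20 x 18 x 16 mm, about 16 g, on the apron at the start; origin at the centre of its underside as it first lies
- chip1: green stone offcut 22 x 17 x 15 mm, about 16 g, on the apron at the start; origin at the centre of its underside as it first lies
- chip2: green stone offcut 18 x 18 x 18 mm, about 16 g, on the apron at the start; origin at the centre of its underside as it first lies
- chip3: green stone offcut 21 x 19 x 15 mm, about 16 g, on the apron at the start; origin at the centre of its underside as it first lies
- spare: bystander: red stone slab 64 (its x) x 48 (its y) x 8 thick with, standing on its middle, a grip block 26 (x) x 22 (y) x 40 tall, so 48 tall in all; origin at the centre of the stone's underside, z up through the block. The block is black. Leave alone
- jar: bystander: amber jar, 60 across, 75 tall; origin under its centre
- loupe: bystander: black eye loupe, 48 across, 42 tall; origin under its centre
- brush: bystander: hand brush lying flat on the bench, handle to its -x
- tape: bystander: yellow ring, 80 across, 20 tall; origin under its centre
Things that resemble listed ones, but are neither listed nor needed, are in the scene too. There is more than one size of the scraper; the one meant has the size given above.

How it is judged:
By the outcome, as a careful person would: the job done as asked, in the order asked, and still so for the second after the job is handed in, while the arm keeps its last pose, push and grip.
It also fails if it takes over 61 s, if anything falls off the work surface, if the arm or the gripper's body presses on something with over 40 N, if the wrist force passes 120 N, or if a joint passes its speed limit or range.

ROBOT

A 6-joint arm with a two-finger parallel gripper is mounted at the origin on the work surface. World frame = base frame: x ahead of the robot, y to its left, z up, the work surface at z = 0. Lengths are in m, angles in degrees, forces in N, time in s.
With the tool pointing down it reaches from about 0.275 to 0.85 m from the base axis. Payload 19 kg.
Tool frame: the origin (TCP) lies midway between the tips of the shut fingers; the grasp point (between the pads) lies 19 mm behind it (bot.pinch_z is the distance from the TCP to the grasp point, in m); z points along the fingers, y is the direction in which the jaws open and shut (so a half turn about z gives the same grasp; the last joint's range is limited). The gripper opens to 85 mm and grips with 20 to 120 N. Pads are 22 mm wide; open, the fingers measure 114 mm over their backs; the gripper's body (76 mm by 85 mm) begins 54 mm behind the grasp point. The pads swing forward as they close: fully open they stand 13 mm farther back than shut.
Start: joints at [-72.135, 8.623, 82.357, -0, 89.026, -7.678], TCP at [0.248, -0.519, 0.231] pointing down, gripper open.
Joint ranges: [-160.23, 160.23], [-39.13, 120.54], [6.94, 153.29], [-79.49, 259.48], [9.18, 160.14], [-161.06, 161.06]. Speed limits (degrees/s): [108.29, 108.29, 127.2, 172.46, 172.46, 172.46].

INTERFACE

Orientations are given as a 3x3 rotation matrix whose columns are the frame's x, y, z axes.
In Python, from rig import bot gives the robot as it stands. The module is installed in compiled form; this text tells all that it offers.
- The arm moves only by the tool carry_out, never from a script. Its argument "deltas" is a list of rows, each an object of numbers: "tx", "ty", "tz": the shift along the tool's x, y, z in m; "roll": the turn about the tool's z in degrees. A call has 1 to 10 rows; each row shifts and turns the commanded pose from where the row before left it, along the tool's axes as they then stand; what a row does not reach is not made up. A row lasts 1/10 s, in which the tool goes at most 50 mm and 8.59 degrees, less where a joint would pass 70% of its speed; a pose out of reach is approached as far as the arm can. A call with a gripper value outside its range is refused whole. "gripper" is the closure, from -1 (fully open) to 1 (shut), set as the call begins (left out, the last holds). The fingers move at their own pace and stop on an object; "squeeze" is the grip in N (left out, the last holds). Time passes only in rows, so rows that do not move let the fingers close. It gives the time, the measured TCP pose, the force and the opening at its end, in the units of the state.
- bot.read_state(): the state, without advancing time (a new reading comes with each control period).
- bot.read_camera(name): name is "scene" or "top" or "wrist"; returns the picture (420x560x3 uint8, red, green, blue); there is no depth.
- bot.camera_model(name): a dict with "fovy" (degrees; the focal length in pixels is half the picture's height over the tangent of half this angle, whatever the lens; pixels are square), "cx", "cy" (the principal point, pixels), "k1" (the pictures are not rectified: a ray, as slopes to the right and down, at radius r is drawn at 1 + k1 r^2 times it, then the intrinsics apply), "rvec" (rotation vector, rad) and "tvec" (3), from world to camera coordinates, as OpenCV has them; the wrist camera has in their place "hand_eye" (4x4, takes a point from camera to tool coordinates, whose origin is the TCP and whose axes are the flange's). Camera axes: x right, y down, z forward; pixel columns grow to the right and rows downward; lengths in m; the calibration is good to about 2 mm. A picture is of the moment at which its call begins: read the wrist's pose just before it. camera_model takes no time and is no camera call.
- bot.finish_job(): hands the job in, once; it reports no verdict.
The state is a dict: "time_s": time; "q": joint angles; "qvel": joint speeds; "joint_efforts": joint torques, N m; "ee_pos": TCP position; "ee_rot": TCP orientation; "force": force on the tool from outside, world axes, zero at the start; "wrist_torque": the same for the moment, N m; "grip_width": finger opening in m.
Only numpy, scipy, OpenCV 4.12 (cv2) and the standard library are available. Lean on these libraries where they do the work, as an engineer would, in place of code of your own. Each camera call takes 0.05 s, during which the arm holds its last target. There are 200 camera calls.

## Working session

There is one attempt and no reset: what is moved stays moved. The work goes in short steps, Python scripts to look and compute and a tool call to move; the robot and the scene stay as the last step left them, time stands still between calls to the robot, and variables do not carry over. Pictures are saved under pics/ and viewed, and the job is handed in when it is done.

Besides the shell and the picture viewer there is one more tool, called after "Emit:" by a JSON object that holds its "op" and its "data", one argument or row to a line. carry_out: Moves the arm, as the interface text tells. Its arguments: {"type":"object","properties":{"deltas":{"type":"array","items":{"type":"object","properties":{"tx":{"type":"number"},"ty":{"type":"number"},"tz":{"type":"number"},"roll":{"type":"number"}}}},"gripper":{"type":"number"},"squeeze":{"type":"number"}},"required":["deltas"]}

```bash
mkdir -p pics
cat > h.py <<'E'
import numpy as np, cv2
from rig import bot
def snap(n,f):
    im=bot.read_camera(n); cv2.imwrite(f'pics/{f}.png',im[:,:,::-1]); return im
def model(n,st=None):
    m=bot.camera_model(n); f=210/np.tan(np.radians(m['fovy']/2))
    if n=='wrist':
        H=np.array(m['hand_eye']); R=np.array(st['ee_rot']); 
        Rc=R@H[:3,:3]; c=R@H[:3,3]+np.array(st['ee_pos'])
    else:
        Rw=cv2.Rodrigues(np.array(m['rvec'],float))[0]; Rc=Rw.T; c=-Rw.T@np.array(m['tvec'],float).ravel()
    return f,m['cx'],m['cy'],m['k1'],Rc,c
def ray(n,px,st=None):
    f,cx,cy,k1,Rc,c=model(n,st); px=np.atleast_2d(np.array(px,float))
    d=(px-[cx,cy])/f; u=d.copy()
    for _ in range(20): u=d/(1+k1*(u**2).sum(1,keepdims=True))
    return c,np.c_[u,np.ones(len(u))]@Rc.T
def onz(n,px,z,st=None):
    c,d=ray(n,px,st); return c+d*((z-c[2])/d[:,2:3])
def proj(n,P,st=None):
    f,cx,cy,k1,Rc,c=model(n,st); p=(np.atleast_2d(P)-c)@Rc; u=p[:,:2]/p[:,2:]
    return u*(1+k1*(u**2).sum(1,keepdims=True))*f+[cx,cy]
E
python3 - <<'E'
from h import *
st=bot.read_state(); print({k:np.round(v,3).tolist() for k,v in st.items()})
for n in('scene','top','wrist'): snap(n,n+'0'); print(n,[np.round(x,3).tolist() for x in model(n,st)])
E
```

```text
{'time_s': 0.0, 'q': [-72.136, 8.65, 82.392, -0.0, 89.027, -7.677], 'qvel': [-0.002, -0.021, 0.027, 0.048, 0.013, 0.003], 'joint_efforts': [0.007, -71.305, -57.086, 0.0, 0.009, -0.0], 'ee_pos': [0.248, -0.519, 0.231], 'ee_rot': [[0.902, 0.431, -0.0], [0.431, -0.902, 0.001], [0.0, -0.001, -1.0]], 'force': [-0.033, -1.049, -0.342], 'wrist_torque': [-0.016, 0.015, -0.017], 'grip_width': 0.086}
scene [544.639, 281.697, 202.699, -0.062, [[0.53, 0.73, -0.432], [0.848, -0.46, 0.263], [-0.007, -0.506, -0.863]], [1.222, -0.432, 1.431]]
top [446.823, 278.922, 208.921, 0.047, [[-0.014, -0.996, 0.089], [-1.0, 0.014, -0.001], [-0.001, -0.089, -0.996]], [0.411, -0.011, 1.578]]
wrist [329.265, 280.609, 212.089, -0.019, [[0.43, -0.87, -0.24], [-0.903, -0.415, -0.113], [-0.001, 0.265, -0.964]], [0.309, -0.49, 0.374]]
```

View pics/scene0.png

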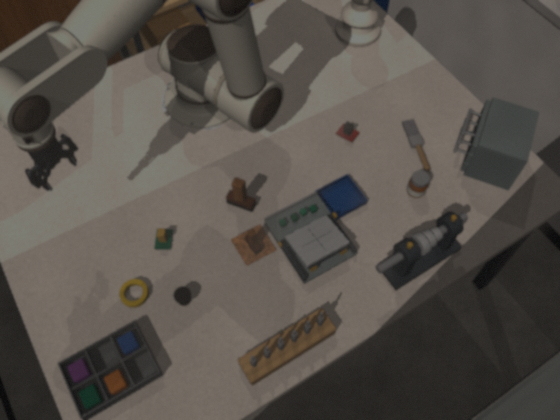

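View pics/top0.png

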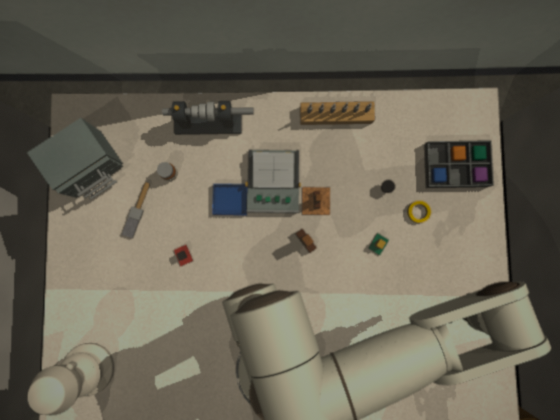

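View pics/wrist0.png

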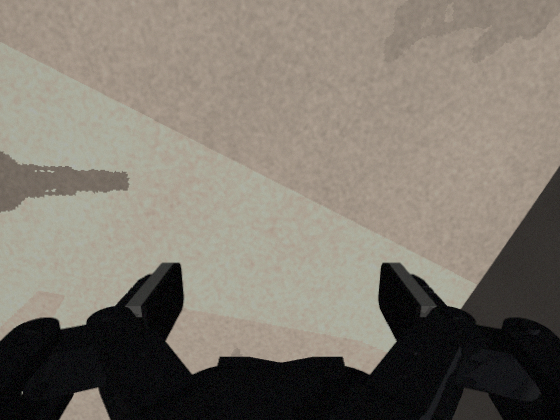

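Top view: tin (229,199), apron with four chips (272,200), face cross (274,170), mat (316,200). Slab: green with a brass block at (379,243). Spare: red at (183,256). Scraper candidates are the one on the mat at (316,199) and a larger-looking one at (305,240). I'll crop both to check.

Run:
```python
from h import *
t=cv2.imread('pics/top0.png'); s=cv2.imread('pics/scene0.png')
a=cv2.resize(t[140:270,205:405],None,fx=4,fy=4,interpolation=cv2.INTER_CUBIC); cv2.imwrite('pics/tc.png',np.clip(a*1.5,0,255))
a=cv2.resize(s[160:290,140:370],None,fx=3.4,fy=3.4,interpolation=cv2.INTER_CUBIC); cv2.imwrite('pics/sc.png',np.clip(a*1.5,0,255))
```

```text
[ WARN:0@0.640] global loadsave.cpp:1063 imwrite_ Unsupported depth image for selected encoder is fallbacked to CV_8U.
```

View pics/tc.png

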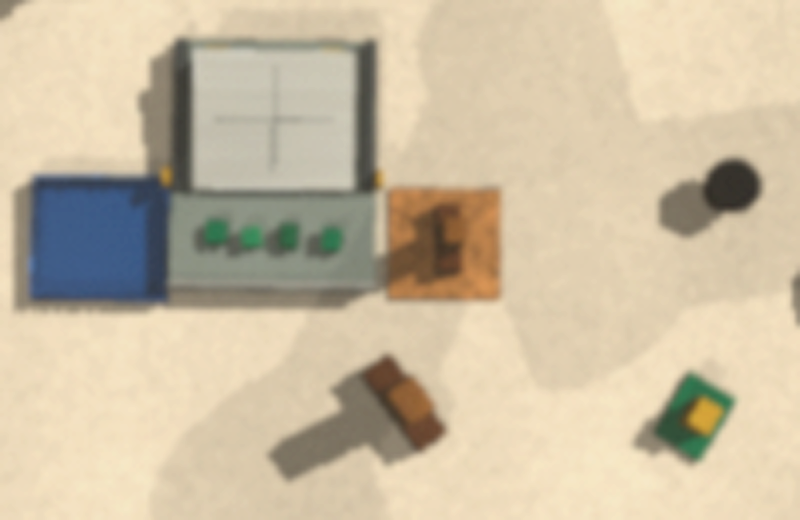

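View pics/sc.png

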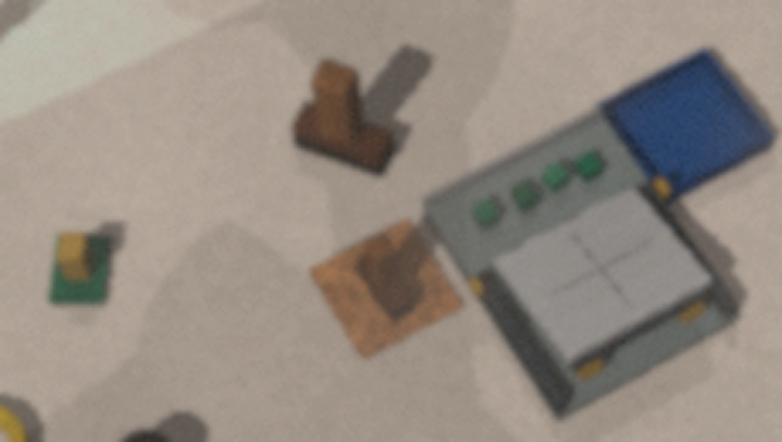

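Run:
```python
from h import *
t=cv2.imread('pics/top0.png'); hsv=cv2.cvtColor(t,cv2.COLOR_BGR2HSV)
sub=np.zeros(t.shape[:2],np.uint8); sub[140:270,205:405]=1
def blobs(name,lo,hi,z,amin=20):
    m=cv2.inRange(hsv,lo,hi)*sub
    cs,_=cv2.findContours(m,cv2.RETR_EXTERNAL,cv2.CHAIN_APPROX_NONE)
    for c in cs:
        if cv2.contourArea(c)<amin: continue
        P=onz('top',c[:,0],z)[:,:2].astype(np.float32)*1000
        r=cv2.minAreaRect(P); print(name,c[:,0].mean(0).round(1),[np.round(x,1) for x in r])
blobs('tin',(100,120,40),(125,255,255),.024)
blobs('mat',(8,110,100),(18,190,255),.004)
blobs('green',(65,80,30),(90,255,255),.04)
crop=lambda x,y:[205+(x+.5)/4-.5,140+(y+.5)/4-.5]
for n,p,z in [('matc',(387,187),.004),('',(500,187),.004),('',(500,300),.004),('',(387,300),.004),('tin',(33,177),.024),('',(166,177),.024),('',(166,301),.024),('',(31,299),.024),('apr',(377,290),.038),('',(167,287),.038),('loL',(191,190),.042),('loR',(358,190),.042),('smallfoot',(448,240),.028),('slab blk',(704,414),.048),('chip',(215,233),.046),('',(251,238),.046),('',(289,235),.046),('',(330,240),.046)]:
    print(n,(onz('top',[crop(*p)],z)[0]*1000).round(1))
# two-view: face corners & cross
sc=lambda x,y:[140+(x+.5)/3.4-.5,160+(y+.5)/3.4-.5]
for n,a,b in [('cross',(275,120),(601,268)),('upL(+y)',(191,46),(712,274)),('upR',(357,46),(573,358)),('loL',(191,190),(632,189)),('loR',(358,190),(497,263)),('handle top',(452,222),(383,243)),('blk top',(704,414),(74,243))]:
    c1,d1=ray('top',[crop(*a)]);c2,d2=ray('scene',[sc(*b)]);d1=d1[0];d2=d2[0]
    s=np.linalg.lstsq(np.c_[d1,-d2],c2-c1,rcond=None)[0];p=c1+s[0]*d1;q=c2+s[1]*d2
    print(n,(1000*(p+q)/2).round(1),'gap',(1000*(p-q)).round(1))
```

```text
tin [227.6 200.2] [array([584.2, 168.9]), array([97.8, 91.5]), np.float64(89.2)]
mat [315.8 200.3] [array([ 580., -142.]), array([95.8, 96.3]), np.float64(88.9)]
green [377.3 243. ] [array([ 424. , -348.7]), array([40.8, 57.3]), np.float64(58.0)]
green [258.6 197.5] [array([589.5,  58.2]), array([17.3, 17.4]), np.float64(89.2)]
matc [631.2 -92.9   4. ]
 [ 629.7 -193.1    4. ]
 [ 529.1 -190.7    4. ]
 [530.6 -91.    4. ]
tin [641.7 218.4  24. ]
 [640.1 101.9  24. ]
 [531.  102.7  24. ]
 [534.4 220.3  24. ]
apr [536.8 -80.8  38. ]
 [542.  100.8  38. ]
loL [625.7  79.   42. ]
loR [623.6 -65.7  42. ]
smallfoot [ 580.4 -143.9   28. ]
slab blk [ 426.  -356.6   48. ]
chip [587.5  58.4  46. ]
 [582.7  27.4  46. ]
 [584.8  -5.4  46. ]
 [580.  -40.7  46. ]
cross [684.3   6.5  55.8] gap [-1.3 -2.5 -0.3]
upL(+y) [745.1  75.7  74.1] gap [0.2 0.4 0.1]
upR [744.9 -63.5  72.4] gap [-2.6 -4.8 -0.4]
loL [627.1  79.7  33.4] gap [-0.2 -0.4 -0.1]
loR [626.  -62.1  39.4] gap [-4.  -7.5 -0.3]
handle top [ 587.9 -142.    96.5] gap [ 0.2  0.5 -0. ]
blk top [ 426.7 -354.4   51.3] gap [-1.4 -2.9  0.6]
```

Emit:
{"op": "carry_out", "data": {
  "deltas": [
    {"tx": 0.045,"ty": -0.019},
    {"tx": 0.045,"ty": -0.019},
    {"tx": 0.045,"ty": -0.019},
    {"tx": 0.045,"ty": -0.019},
    {"tx": 0.045,"ty": -0.019},
    {"tx": 0.045,"ty": -0.019},
    {"tx": 0.045,"ty": -0.019},
    {"tx": 0.045,"ty": -0.019},
    {"tx": 0.045,"ty": -0.019},
    {"tx": 0.03,"ty": -0.012}
  ],
  "gripper": -1
}}

```text
invalid input at $.deltas[0]: expected keys tx, ty, tz, roll
```

Emit:
{"op": "carry_out", "data": {
  "deltas": [
    {"roll": 8.2},
    {"roll": 8.2},
    {"roll": 8.2},
    {"roll": 2.1},
    {}
  ]
}}

```text
invalid input at $.deltas[0]: expected keys tx, ty, tz, roll
```

Run:
```python
from h import *
st=bot.read_state(); snap('wrist','w1'); print(st['time_s'],st['ee_pos'],np.round(st['ee_rot'],3),st['grip_width'])
```

```text
0.15 [ 0.24783876 -0.51862994  0.23082367] [[ 0.902  0.431 -0.   ]
 [ 0.431 -0.902  0.001]
 [ 0.    -0.001 -1.   ]] 0.08517978150823648
```

View pics/w1.png

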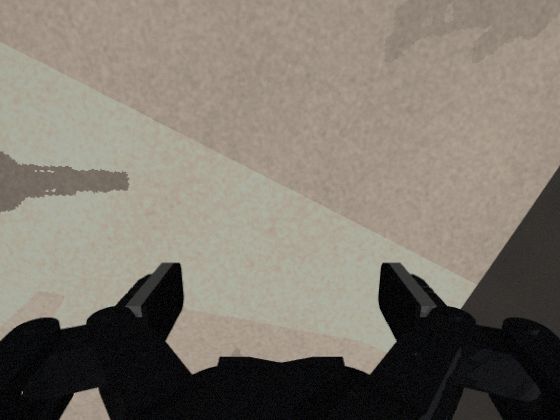

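Emit:
{"op": "carry_out", "data": {
  "deltas": [
    {"tx": 0.045,"ty": -0.019,"tz": 0,"roll": 0},
    {"tx": 0.045,"ty": -0.019,"tz": 0,"roll": 0},
    {"tx": 0.045,"ty": -0.019,"tz": 0,"roll": 0},
    {"tx": 0.045,"ty": -0.019,"tz": 0,"roll": 0},
    {"tx": 0.045,"ty": -0.019,"tz": 0,"roll": 0},
    {"tx": 0.045,"ty": -0.019,"tz": 0,"roll": 0},
    {"tx": 0.045,"ty": -0.019,"tz": 0,"roll": 0},
    {"tx": 0.045,"ty": -0.019,"tz": 0,"roll": 0},
    {"tx": 0.045,"ty": -0.019,"tz": 0,"roll": 0},
    {"tx": 0.03,"ty": -0.012,"tz": 0,"roll": 0}
  ],
  "gripper": -1
}}

```text
time_s: 1.2
ee_pos: [0.563, -0.1634, 0.2311]
ee_rot: [[0.902, 0.433, 0.0], [0.433, -0.902, 0.001], [0.0, -0.0, -1.0]]
force: [0.2, -0.1, 0.1]
grip_width: 0.0857
```

Emit:
{"op": "carry_out", "data": {
  "deltas": [
    {"tx": 0,"ty": 0,"tz": 0,"roll": 8.2},
    {"tx": 0,"ty": 0,"tz": 0,"roll": 8.2},
    {"tx": 0,"ty": 0,"tz": 0,"roll": 8.2},
    {"tx": 0,"ty": 0,"tz": 0,"roll": 2.1},
    {"tx": 0,"ty": 0,"tz": 0,"roll": 0}
  ]
}}

```text
time_s: 1.7
ee_pos: [0.5614, -0.166, 0.2311]
ee_rot: [[1.0, -0.021, -0.0], [-0.021, -1.0, 0.0], [-0.0, -0.0, -1.0]]
force: [-0.7, 0.0, 0.3]
grip_width: 0.0855
```

Run:
```python
from h import *
st=bot.read_state(); snap('wrist','w2'); print(st['time_s'],st['ee_pos'],np.round(st['ee_rot'],3),st['grip_width'])
```

```text
1.7 [ 0.56144823 -0.16604703  0.23110024] [[ 1.    -0.021 -0.   ]
 [-0.021 -1.     0.   ]
 [-0.    -0.    -1.   ]] 0.08548466174474442
```

View pics/w2.png

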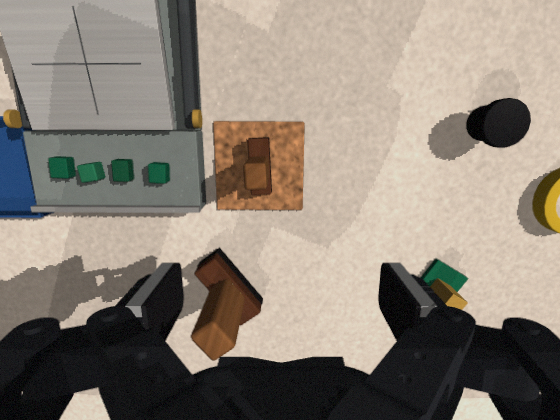

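Wrist view: scraper on the mat (258,165), handle top (257,176), mat corners (214,122)–(304,210). The big look-alike is at (225,300). Now measuring the scraper, the apron and the chips.

Run:
```python
from h import *
st=bot.read_state()
im=cv2.imread('pics/w2.png')
a=cv2.resize(im[110:225,10:310],None,fx=2.66,fy=2.66,interpolation=cv2.INTER_CUBIC); cv2.imwrite('pics/w2a.png',a)
a=cv2.resize(im[115:215,205:310],None,fx=5,fy=5,interpolation=cv2.INTER_CUBIC); cv2.imwrite('pics/w2b.png',a)
w=lambda p,z:(onz('wrist',[p],z,st)[0]*1000).round(1)
for n,p,z in [('mat',(214,122),.004),('',(303,121),.004),('',(304,210),.004),('',(216,210),.004),('handle top',(257,176),.089),('lip near -y end top',(203,208),.038),('lip +y end',(30,207),.038),('face lo R',(176,129),.042),('face lo L',(22,131),.042),('cross',(87,63.5),.057),('chip0',(61,165),.046),('1',(91,170),.045),('2',(121,167),.048),('3',(158,171),.045),('apr end lo',(203,130),.03)]: print(n,w(p,z))
```

```text
mat [630.2 -94.8   4. ]
 [ 629.1 -191.7    4. ]
 [ 529.  -192.5    4. ]
 [531.1 -89.9   4. ]
handle top [ 583.6 -145.7   89. ]
lip near -y end top [542.5 -83.4  38. ]
lip +y end [547.5 102.   38. ]
face lo R [624.3 -64.4  42. ]
face lo L [626.3  89.7  42. ]
cross [683.6   5.6  57. ]
chip0 [592.2  54.1  46. ]
1 [586.3  25.1  45. ]
2 [589.   -7.4  48. ]
3 [583.8 -42.9  45. ]
apr end lo [622.5 -88.1  30. ]
```

View pics/w2a.png

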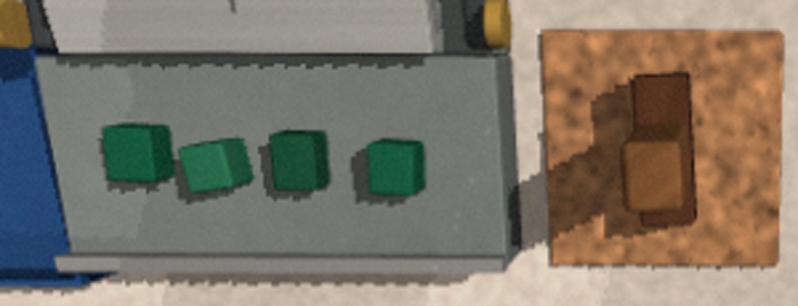

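View pics/w2b.png

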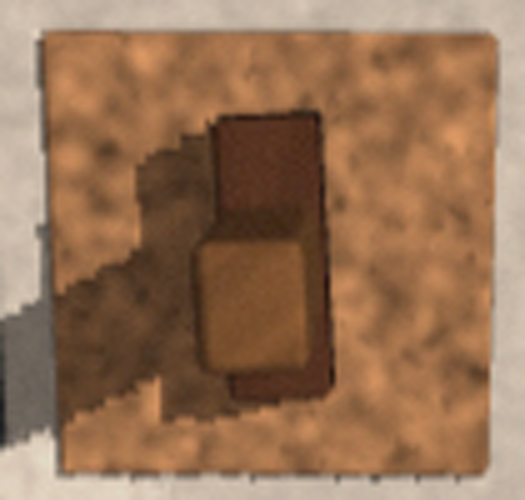

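Run:
```python
from h import *
st=bot.read_state()
c=lambda x,y:[205+(x+.5)/5-.5,115+(y+.5)/5-.5]
P=onz('wrist',[c(215,115),c(320,110),c(333,390),c(230,400)],.028,st)*1000
Q=onz('wrist',[c(200,242),c(307,242),c(308,368),c(208,372)],.089,st)*1000
print(P.round(1),P.mean(0));print(Q.round(1),Q.mean(0))
```

```text
[[ 613.8 -133.    28. ]
 [ 614.4 -154.7   28. ]
 [ 555.5 -155.7   28. ]
 [ 553.8 -133.4   28. ]] [ 584.37977351 -144.19211831   28.        ]
[[ 595.1 -135.4   89. ]
 [ 594.7 -153.9   89. ]
 [ 572.5 -153.4   89. ]
 [ 572.2 -135.7   89. ]] [ 583.63754219 -144.62187725   89.        ]
```

Emit:
{"op": "carry_out", "data": {
  "deltas": [
    {"tx": 0.0112,"ty": -0.011,"tz": 0,"roll": 0},
    {"tx": 0.0112,"ty": -0.011,"tz": 0,"roll": 0},
    {"tx": 0,"ty": 0,"tz": 0.04,"roll": 0},
    {"tx": 0,"ty": 0,"tz": 0.04,"roll": 0},
    {"tx": 0,"ty": 0,"tz": 0.035,"roll": 0},
    {"tx": 0,"ty": 0,"tz": 0.02,"roll": 0},
    {"tx": 0,"ty": 0,"tz": 0,"roll": 0}
  ]
}}

```text
time_s: 2.45
ee_pos: [0.5837, -0.1432, 0.0932]
ee_rot: [[1.0, -0.019, -0.005], [-0.019, -1.0, 0.002], [-0.005, -0.002, -1.0]]
force: [-1.6, -0.5, 0.5]
grip_width: 0.085
```

Run:
```python
from h import *
st=bot.read_state(); snap('wrist','w3'); print(st['time_s'],st['ee_pos'],np.round(st['ee_rot'],3),st['grip_width'])
```

```text
2.45 [ 0.58367345 -0.14317107  0.09324273] [[ 1.    -0.019 -0.005]
 [-0.019 -1.     0.002]
 [-0.005 -0.002 -1.   ]] 0.08502796153662495
```

View pics/w3.png

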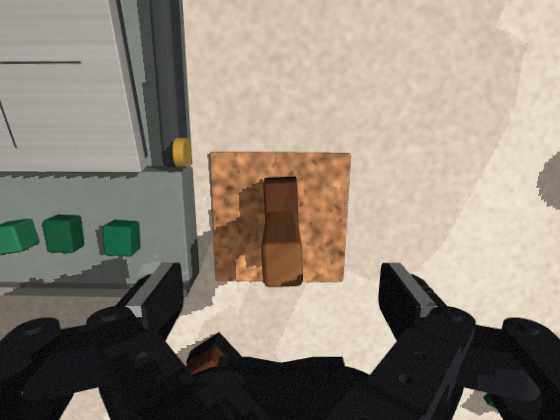

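Emit:
{"op": "carry_out", "data": {
  "deltas": [
    {"tx": 0,"ty": 0,"tz": 0.02,"roll": 0},
    {"tx": 0,"ty": 0,"tz": 0.015,"roll": 0},
    {"tx": 0,"ty": 0,"tz": 0.01,"roll": 0},
    {"tx": 0,"ty": 0,"tz": 0,"roll": 0},
    {"tx": 0,"ty": 0,"tz": 0,"roll": 0}
  ]
}}

```text
time_s: 3.0
ee_pos: [0.5846, -0.1446, 0.0519]
ee_rot: [[1.0, -0.02, 0.0], [-0.02, -1.0, -0.0], [0.0, 0.0, -1.0]]
force: [-0.2, 0.3, 0.4]
grip_width: 0.0856
```

Emit:
{"op": "carry_out", "data": {
  "deltas": [
    {"tx": 0,"ty": 0,"tz": 0,"roll": 0},
    {"tx": 0,"ty": 0,"tz": 0,"roll": 0},
    {"tx": 0,"ty": 0,"tz": 0,"roll": 0},
    {"tx": 0,"ty": 0,"tz": 0,"roll": 0},
    {"tx": 0,"ty": 0,"tz": 0,"roll": 0},
    {"tx": 0,"ty": 0,"tz": 0,"roll": 0},
    {"tx": 0,"ty": 0,"tz": 0,"roll": 0},
    {"tx": 0,"ty": 0,"tz": 0,"roll": 0}
  ],
  "gripper": 1,
  "squeeze": 50
}}

```text
time_s: 3.8
ee_pos: [0.5844, -0.1446, 0.0515]
ee_rot: [[1.0, -0.02, 0.0], [-0.02, -1.0, -0.0], [0.0, 0.0, -1.0]]
force: [-0.1, -0.2, 4.8]
grip_width: 0.0196
```

Emit:
{"op": "carry_out", "data": {
  "deltas": [
    {"tx": 0,"ty": 0,"tz": -0.014,"roll": 0},
    {"tx": 0,"ty": 0,"tz": -0.015,"roll": 0},
    {"tx": 0,"ty": -0.015,"tz": 0,"roll": 0},
    {"tx": 0,"ty": -0.015,"tz": 0,"roll": 0},
    {"tx": 0,"ty": 0,"tz": 0,"roll": 0},
    {"tx": 0,"ty": 0,"tz": 0,"roll": 0}
  ]
}}

```text
time_s: 4.4
ee_pos: [0.5848, -0.1137, 0.08]
ee_rot: [[1.0, -0.019, -0.001], [-0.019, -1.0, 0.0], [-0.001, -0.0, -1.0]]
force: [-0.7, -0.5, -1.9]
grip_width: 0.0192
```

Run:
```python
from h import *
st=bot.read_state(); snap('wrist','w4'); print(st['time_s'],st['ee_pos'],np.round(st['force'],2),st['grip_width'])
```

```text
4.4 [ 0.58477362 -0.11365715  0.08003864] [-0.67 -0.46 -1.86] 0.019206299757024956
```

View pics/w4.png

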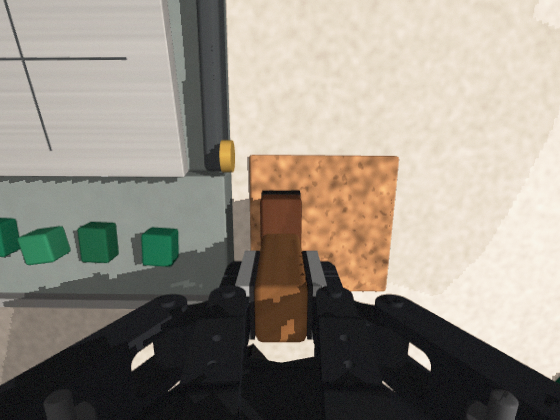

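Emit:
{"op": "carry_out", "data": {
  "deltas": [
    {"tx": 0,"ty": -0.01,"tz": 0.0005,"roll": 0},
    {"tx": 0,"ty": -0.01,"tz": 0.0005,"roll": 0},
    {"tx": 0,"ty": -0.01,"tz": 0,"roll": 0},
    {"tx": 0,"ty": -0.01,"tz": 0,"roll": 0},
    {"tx": 0,"ty": -0.01,"tz": 0,"roll": 0},
    {"tx": 0,"ty": -0.01,"tz": 0,"roll": 0},
    {"tx": 0,"ty": -0.01,"tz": 0,"roll": 0},
    {"tx": 0,"ty": -0.01,"tz": 0,"roll": 0},
    {"tx": 0,"ty": 0,"tz": 0,"roll": 0}
  ]
}}

```text
time_s: 5.35
ee_pos: [0.5865, -0.0333, 0.0793]
ee_rot: [[1.0, -0.019, -0.0], [-0.019, -1.0, 0.0], [-0.0, -0.0, -1.0]]
force: [-0.2, 1.1, -1.0]
grip_width: 0.0192
```

Run:
```python
from h import *
st=bot.read_state(); snap('wrist','w5'); print(st['time_s'],st['ee_pos'],np.round(st['force'],2),st['grip_width'])
```

```text
5.35 [ 0.58652403 -0.03330344  0.07930091] [-0.24  1.15 -0.99] 0.01919705752194657
```

View pics/w5.png

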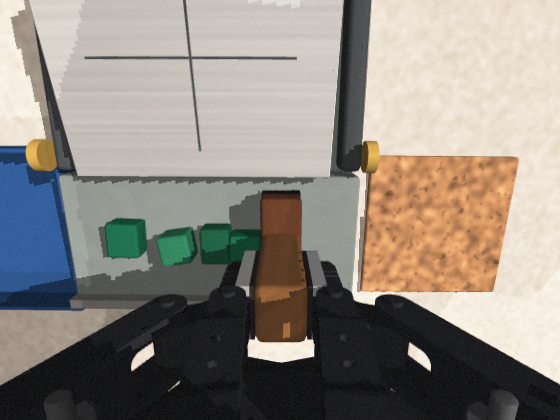

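The chips are being pushed cleanly, at about (125–250,240) px. Continuing.

Emit:
{"op": "carry_out", "data": {
  "deltas": [
    {"tx": 0,"ty": -0.01,"tz": 0,"roll": 0},
    {"tx": 0,"ty": -0.01,"tz": 0,"roll": 0},
    {"tx": 0,"ty": -0.01,"tz": 0,"roll": 0},
    {"tx": 0,"ty": -0.01,"tz": 0,"roll": 0},
    {"tx": 0,"ty": -0.01,"tz": 0,"roll": 0},
    {"tx": 0,"ty": -0.01,"tz": 0,"roll": 0},
    {"tx": 0,"ty": -0.01,"tz": 0,"roll": 0},
    {"tx": 0,"ty": -0.01,"tz": 0,"roll": 0},
    {"tx": 0,"ty": -0.01,"tz": 0,"roll": 0},
    {"tx": 0,"ty": 0,"tz": 0,"roll": 0}
  ]
}}

```text
time_s: 6.4
ee_pos: [0.5883, 0.0567, 0.0793]
ee_rot: [[1.0, -0.019, -0.0], [-0.019, -1.0, 0.0], [-0.0, -0.0, -1.0]]
force: [0.5, 0.8, -0.2]
grip_width: 0.0195
```

Run:
```python
from h import *
st=bot.read_state(); snap('wrist','w6'); print(st['time_s'],st['ee_pos'],np.round(st['force'],2),st['grip_width'])
```

```text
6.4 [0.58833531 0.05672435 0.0793019 ] [ 0.47  0.76 -0.25] 0.019466447794564797
```

View pics/w6.png

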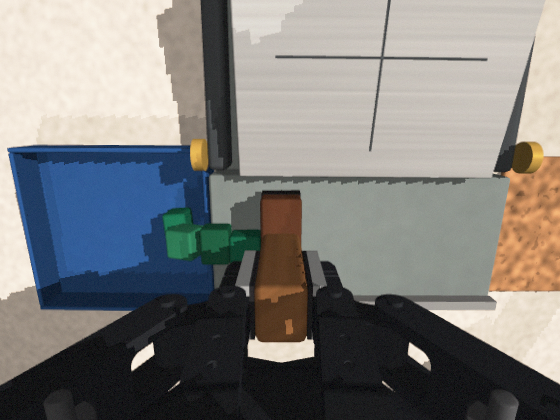

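Emit:
{"op": "carry_out", "data": {
  "deltas": [
    {"tx": 0,"ty": -0.008,"tz": 0,"roll": 0},
    {"tx": 0,"ty": -0.008,"tz": 0,"roll": 0},
    {"tx": 0,"ty": -0.008,"tz": 0,"roll": 0},
    {"tx": 0,"ty": -0.008,"tz": 0,"roll": 0},
    {"tx": 0,"ty": -0.008,"tz": 0,"roll": 0},
    {"tx": 0,"ty": -0.008,"tz": 0,"roll": 0},
    {"tx": 0,"ty": -0.008,"tz": 0,"roll": 0},
    {"tx": 0,"ty": -0.008,"tz": 0,"roll": 0},
    {"tx": 0,"ty": -0.008,"tz": 0,"roll": 0},
    {"tx": 0,"ty": 0,"tz": 0,"roll": 0}
  ]
}}

```text
time_s: 7.45
ee_pos: [0.5898, 0.1285, 0.0793]
ee_rot: [[1.0, -0.019, -0.0], [-0.019, -1.0, 0.0], [-0.0, -0.0, -1.0]]
force: [0.6, -1.2, -1.5]
grip_width: 0.0195
```

Run:
```python
from h import *
st=bot.read_state(); snap('wrist','w7'); print(st['time_s'],st['ee_pos'],np.round(st['force'],2),st['grip_width'])
```

```text
7.45 [0.58975696 0.12845245 0.07926688] [ 0.63 -1.2  -1.49] 0.0195117526460687
```

View pics/w7.png

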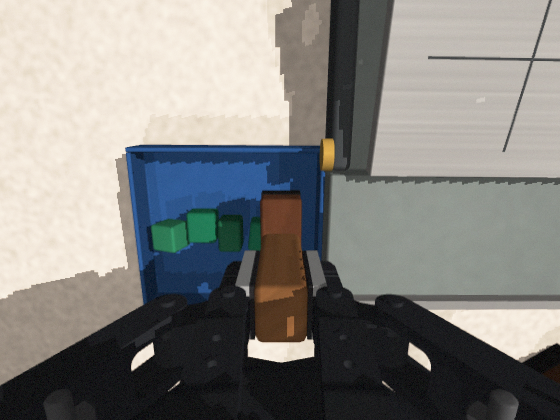

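All four chips are in the tin, at (170,236), (202,225), (231,233) and (255,235), with the fourth partly hidden. Returning the scraper to the mat.

Emit:
{"op": "carry_out", "data": {
  "deltas": [
    {"tx": 0,"ty": 0,"tz": -0.015,"roll": 0},
    {"tx": 0,"ty": 0.03,"tz": -0.005,"roll": 0},
    {"tx": 0,"ty": 0.035,"tz": 0,"roll": 0},
    {"tx": 0,"ty": 0.04,"tz": 0,"roll": 0},
    {"tx": 0,"ty": 0.04,"tz": 0,"roll": 0},
    {"tx": 0,"ty": 0.04,"tz": 0,"roll": 0},
    {"tx": 0,"ty": 0.04,"tz": 0,"roll": 0},
    {"tx": 0,"ty": 0.03,"tz": 0,"roll": 0},
    {"tx": 0,"ty": 0.018,"tz": 0,"roll": 0},
    {"tx": 0,"ty": 0,"tz": 0,"roll": 0}
  ]
}}

```text
time_s: 8.5
ee_pos: [0.5843, -0.1478, 0.1]
ee_rot: [[1.0, -0.023, 0.001], [-0.023, -1.0, -0.0], [0.001, 0.0, -1.0]]
force: [0.9, 0.3, -1.3]
grip_width: 0.0197
```

Emit:
{"op": "carry_out", "data": {
  "deltas": [
    {"tx": 0,"ty": 0,"tz": 0.02,"roll": 0},
    {"tx": 0,"ty": 0,"tz": 0.015,"roll": 0},
    {"tx": 0,"ty": 0,"tz": 0.006,"roll": 0},
    {"tx": 0,"ty": 0,"tz": 0.003,"roll": 0},
    {"tx": 0,"ty": 0,"tz": 0,"roll": 0},
    {"tx": 0,"ty": 0,"tz": 0,"roll": 0}
  ]
}}

```text
time_s: 9.1
ee_pos: [0.5846, -0.1454, 0.0559]
ee_rot: [[1.0, -0.02, 0.001], [-0.02, -1.0, -0.0], [0.001, 0.0, -1.0]]
force: [-0.1, 1.2, -0.6]
grip_width: 0.0193
```

Run:
```python
from h import *
st=bot.read_state(); snap('wrist','w8'); snap('top','t8'); print(st['time_s'],st['ee_pos'],np.round(st['force'],2),st['grip_width'])
im=cv2.imread('pics/t8.png'); cv2.imwrite('pics/t8c.png',cv2.resize(im[150:270,200:400],None,fx=4,fy=4))
```

```text
9.1 [ 0.5846135  -0.14544445  0.05590197] [-0.09  1.21 -0.63] 0.0193012581738931
```

View pics/w8.png

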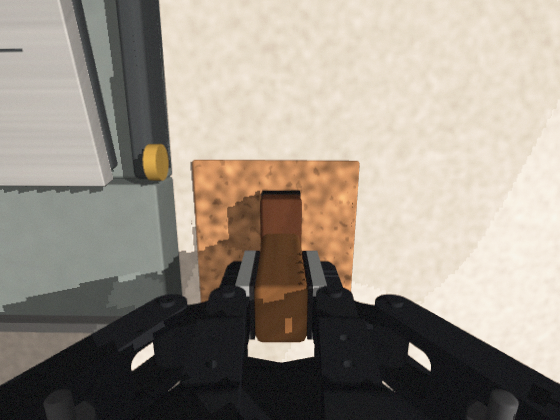

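View pics/t8c.png

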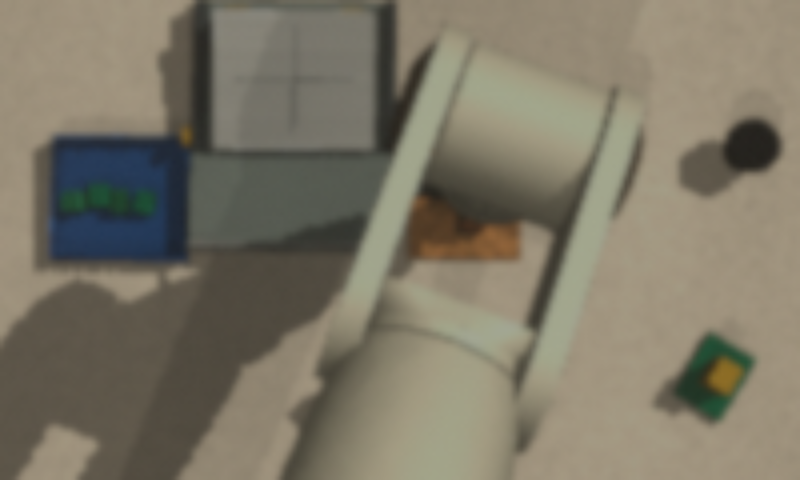

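Four chips show in the tin and the scraper hangs over the mat. Lowering to contact, then releasing.

Emit:
{"op": "carry_out", "data": {
  "deltas": [
    {"tx": 0,"ty": 0,"tz": 0.003,"roll": 0},
    {"tx": 0,"ty": 0,"tz": 0.001,"roll": 0},
    {"tx": 0,"ty": 0,"tz": 0.0005,"roll": 0},
    {"tx": 0,"ty": 0,"tz": 0,"roll": 0},
    {"tx": 0,"ty": 0,"tz": 0,"roll": 0}
  ]
}}

```text
time_s: 9.7
ee_pos: [0.5844, -0.1456, 0.0515]
ee_rot: [[1.0, -0.02, 0.0], [-0.02, -1.0, -0.0], [0.0, 0.0, -1.0]]
force: [-4.4, 1.3, 8.0]
grip_width: 0.0192
```

Emit:
{"op": "carry_out", "data": {
  "deltas": [
    {"tx": 0,"ty": 0,"tz": 0,"roll": 0},
    {"tx": 0,"ty": 0,"tz": 0,"roll": 0},
    {"tx": 0,"ty": 0,"tz": 0,"roll": 0},
    {"tx": 0,"ty": 0,"tz": 0,"roll": 0},
    {"tx": 0,"ty": 0,"tz": 0,"roll": 0},
    {"tx": 0,"ty": 0,"tz": -0.015,"roll": 0},
    {"tx": 0,"ty": 0,"tz": -0.03,"roll": 0},
    {"tx": 0,"ty": 0,"tz": -0.045,"roll": 0},
    {"tx": 0,"ty": 0,"tz": -0.04,"roll": 0},
    {"tx": 0,"ty": 0,"tz": -0.02,"roll": 0}
  ],
  "gripper": -1
}}

```text
time_s: 10.7
ee_pos: [0.585, -0.1458, 0.2061]
ee_rot: [[1.0, -0.02, 0.005], [-0.02, -1.0, -0.002], [0.005, 0.002, -1.0]]
force: [-0.4, -0.1, 0.3]
grip_width: 0.0856
```

Emit:
{"op": "carry_out", "data": {
  "deltas": [
    {"tx": -0.025,"ty": 0.035,"tz": 0,"roll": 0},
    {"tx": -0.025,"ty": 0.035,"tz": 0,"roll": 0},
    {"tx": -0.025,"ty": 0.035,"tz": 0,"roll": 0},
    {"tx": -0.025,"ty": 0.035,"tz": 0,"roll": 0},
    {"tx": -0.025,"ty": 0.035,"tz": 0,"roll": 0},
    {"tx": -0.025,"ty": 0.03,"tz": 0,"roll": 8},
    {"tx": 0,"ty": 0,"tz": 0,"roll": 8},
    {"tx": 0,"ty": 0,"tz": 0,"roll": 8},
    {"tx": 0,"ty": 0,"tz": 0,"roll": 8},
    {"tx": 0,"ty": 0,"tz": 0,"roll": 0}
  ]
}}

```text
time_s: 11.7
ee_pos: [0.4301, -0.3476, 0.2019]
ee_rot: [[0.836, -0.549, 0.001], [-0.549, -0.836, -0.001], [0.001, 0.0, -1.0]]
force: [0.8, 0.6, -0.4]
grip_width: 0.0855
```

Run:
```python
from h import *
st=bot.read_state(); snap('wrist','w9'); snap('top','t9'); print(st['time_s'],st['ee_pos'],np.round(st['ee_rot'],3),st['grip_width'])
im=cv2.imread('pics/t9.png'); cv2.imwrite('pics/t9c.png',cv2.resize(im[150:270,200:400],None,fx=4,fy=4))
```

```text
11.7 [ 0.43012398 -0.34759926  0.201904  ] [[ 0.836 -0.549  0.001]
 [-0.549 -0.836 -0.001]
 [ 0.001  0.    -1.   ]] 0.08545981078032017
```

View pics/w9.png

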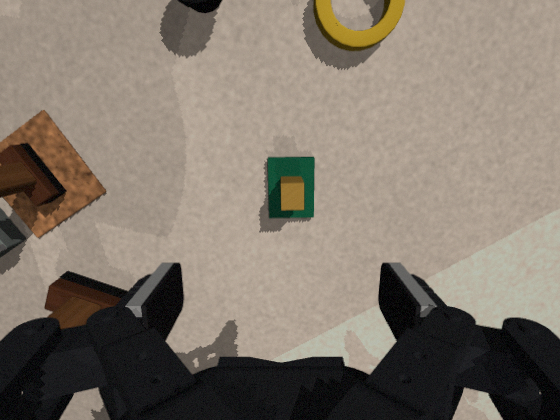

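View pics/t9c.png

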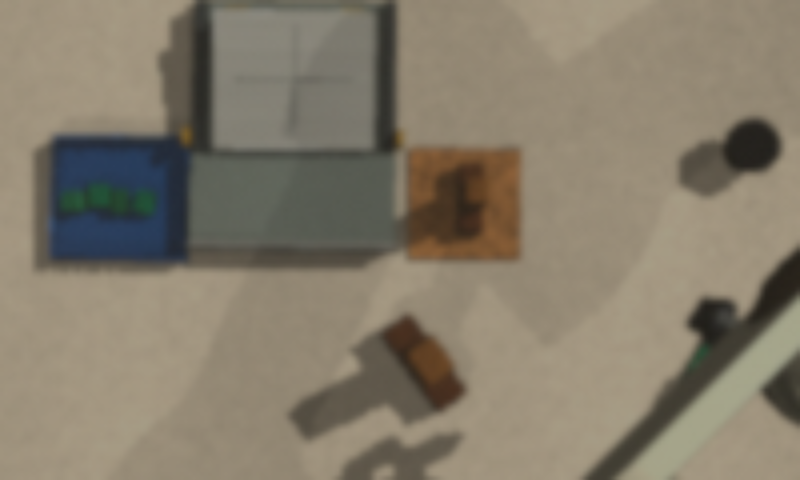

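The scraper stands upright on the mat, and the four chips lie in the tin. The slab at (290,187) is aligned with the tool. Measuring its block.

Run:
```python
from h import *
st=bot.read_state(); R=np.array(st['ee_rot']); p0=np.array(st['ee_pos'])
im=cv2.imread('pics/w9.png'); hsv=cv2.cvtColor(im,cv2.COLOR_BGR2HSV)
cv2.imwrite('pics/w9c.png',cv2.resize(im[145:230,255:325],None,fx=7,fy=7,interpolation=cv2.INTER_CUBIC))
def f(lo,hi,z):
    m=cv2.inRange(hsv,lo,hi); m[:145]=0;m[230:]=0;m[:,:255]=0;m[:,325:]=0
    pts=np.argwhere(m)[:,::-1]; P=(onz('wrist',pts,z,st)-p0)@R*1000
    print(len(pts),pts.min(0),pts.max(0),P.min(0).round(1),P.max(0).round(1),cv2.minAreaRect(P[:,:2].astype(np.float32)))
f((65,80,20),(95,255,255),.008); f((10,120,150),(30,255,255),.048)
```

```text
1900 [268 157] [313 217] [-30.7 -13.5 193.5] [ 32.8  34.1 193.5] ((0.9474678039550781, 9.85343074798584), (46.990474700927734, 64.01277923583984), 88.62090301513672)
379 [282 184] [303 208] [-10.3   0.9 153.5] [ 12.4  20.5 153.5] ((1.0804405212402344, 10.663980484008789), (22.701383590698242, 19.586463928222656), 0.03204534575343132)
```

View pics/w9c.png

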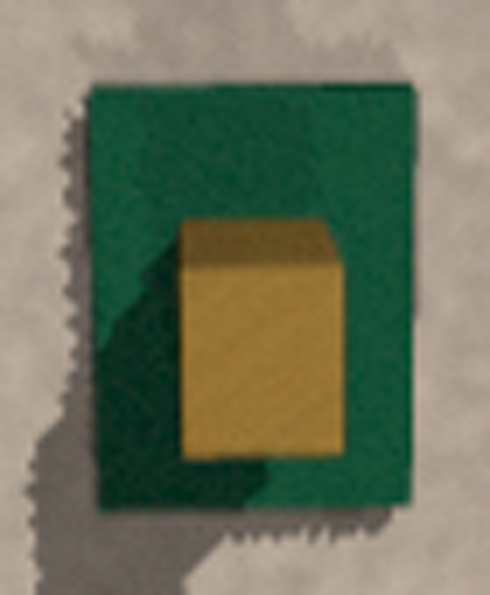

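Emit:
{"op": "carry_out", "data": {
  "deltas": [
    {"tx": 0.001,"ty": 0.0103,"tz": 0.02,"roll": 0},
    {"tx": 0,"ty": 0,"tz": 0.035,"roll": 0},
    {"tx": 0,"ty": 0,"tz": 0.035,"roll": 0},
    {"tx": 0,"ty": 0,"tz": 0.035,"roll": 0},
    {"tx": 0,"ty": 0,"tz": 0.03,"roll": 0},
    {"tx": 0,"ty": 0,"tz": 0.017,"roll": 0},
    {"tx": 0,"ty": 0,"tz": 0.01,"roll": 0},
    {"tx": 0,"ty": 0,"tz": 0,"roll": 0},
    {"tx": 0,"ty": 0,"tz": 0,"roll": 0}
  ]
}}

```text
time_s: 12.7
ee_pos: [0.4258, -0.357, 0.0198]
ee_rot: [[0.838, -0.546, 0.001], [-0.546, -0.838, -0.001], [0.001, 0.0, -1.0]]
force: [0.4, 0.4, 1.4]
grip_width: 0.0853
```

Emit:
{"op": "carry_out", "data": {
  "deltas": [
    {"tx": 0,"ty": 0,"tz": 0,"roll": 0},
    {"tx": 0,"ty": 0,"tz": 0,"roll": 0},
    {"tx": 0,"ty": 0,"tz": 0,"roll": 0},
    {"tx": 0,"ty": 0,"tz": 0,"roll": 0},
    {"tx": 0,"ty": 0,"tz": 0,"roll": 0},
    {"tx": 0,"ty": 0,"tz": 0,"roll": 0},
    {"tx": 0,"ty": 0,"tz": 0,"roll": 0},
    {"tx": 0,"ty": 0,"tz": 0,"roll": 0}
  ],
  "gripper": 1,
  "squeeze": 20
}}

```text
time_s: 13.5
ee_pos: [0.4255, -0.3567, 0.019]
ee_rot: [[0.837, -0.547, 0.0], [-0.547, -0.837, -0.0], [0.0, -0.0, -1.0]]
force: [-0.8, 1.0, 5.9]
grip_width: 0.0217
```

Run:
```python
from h import *
st=bot.read_state(); snap('wrist','w10'); print(st['time_s'],st['ee_pos'],np.round(st['ee_rot'],3),st['grip_width'],st['force'])
```

```text
13.5 [ 0.42545085 -0.35669721  0.01903876] [[ 0.837 -0.547  0.   ]
 [-0.547 -0.837 -0.   ]
 [ 0.    -0.    -1.   ]] 0.02170463576530163 [-0.82432538  1.04316474  5.91348575]
```

View pics/w10.png

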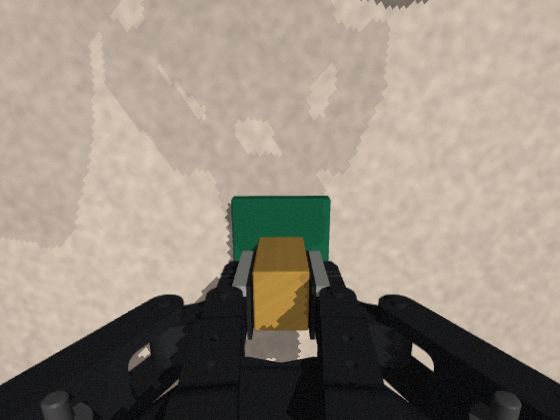

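Emit:
{"op": "carry_out", "data": {
  "deltas": [
    {"tx": 0,"ty": 0,"tz": -0.02,"roll": 0},
    {"tx": 0,"ty": 0,"tz": -0.035,"roll": 0},
    {"tx": 0,"ty": 0,"tz": -0.04,"roll": 0},
    {"tx": 0,"ty": 0,"tz": -0.04,"roll": -8},
    {"tx": 0,"ty": 0,"tz": -0.035,"roll": -8},
    {"tx": 0,"ty": 0,"tz": 0,"roll": -8},
    {"tx": 0,"ty": 0,"tz": 0,"roll": -8},
    {"tx": 0,"ty": 0,"tz": 0,"roll": 0}
  ]
}}

```text
time_s: 14.35
ee_pos: [0.4253, -0.3566, 0.1886]
ee_rot: [[1.0, -0.017, -0.0], [-0.017, -1.0, 0.0], [-0.0, -0.0, -1.0]]
force: [0.1, -0.1, -2.6]
grip_width: 0.0216
```

Emit:
{"op": "carry_out", "data": {
  "deltas": [
    {"tx": 0.01,"ty": -0.02,"tz": 0,"roll": 0},
    {"tx": 0.019,"ty": -0.042,"tz": 0,"roll": 0},
    {"tx": 0.019,"ty": -0.042,"tz": 0,"roll": 0},
    {"tx": 0.019,"ty": -0.042,"tz": 0,"roll": 0},
    {"tx": 0.019,"ty": -0.042,"tz": 0,"roll": 0},
    {"tx": 0.019,"ty": -0.042,"tz": 0,"roll": 0},
    {"tx": 0.019,"ty": -0.042,"tz": 0,"roll": 0},
    {"tx": 0.019,"ty": -0.042,"tz": 0,"roll": 0},
    {"tx": 0.019,"ty": -0.042,"tz": 0,"roll": 0},
    {"tx": 0.005,"ty": -0.01,"tz": 0,"roll": 0}
  ]
}}

```text
time_s: 15.35
ee_pos: [0.6007, 0.0099, 0.1881]
ee_rot: [[1.0, -0.022, -0.001], [-0.022, -1.0, 0.001], [-0.001, -0.001, -1.0]]
force: [1.2, -0.5, -2.1]
grip_width: 0.0214
```

Emit:
{"op": "carry_out", "data": {
  "deltas": [
    {"tx": 0,"ty": 0,"tz": 0,"roll": 0},
    {"tx": 0,"ty": 0,"tz": 0,"roll": 0}
  ]
}}

```text
time_s: 15.55
ee_pos: [0.5994, 0.0054, 0.1884]
ee_rot: [[1.0, -0.022, -0.001], [-0.022, -1.0, -0.0], [-0.001, 0.0, -1.0]]
force: [-0.8, -0.6, -1.5]
grip_width: 0.0221
```

Run:
```python
from h import *
st=bot.read_state(); snap('wrist','w11'); snap('scene','s11');print(st['time_s'],st['ee_pos'],np.round(st['ee_rot'],3),st['grip_width'],st['force'])
```

```text
15.55 [0.59942204 0.00535867 0.18836919] [[ 1.    -0.022 -0.001]
 [-0.022 -1.    -0.   ]
 [-0.001  0.    -1.   ]] 0.022058469934242843 [-0.77509506 -0.64745913 -1.5298182 ]
```

View pics/w11.png

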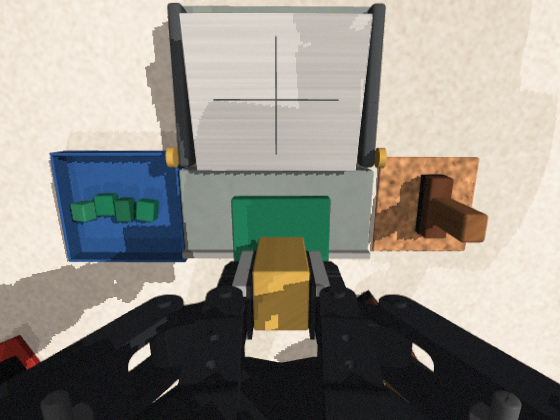

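View pics/s11.png

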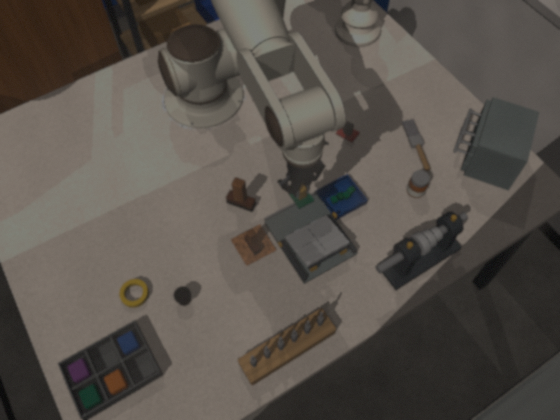

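Run:
```python
import cv2
im=cv2.imread('pics/w11.png'); cv2.imwrite('pics/w11c.png',cv2.resize(im[0:180,165:390],None,fx=3.3,fy=3.3,interpolation=cv2.INTER_CUBIC))
```

```text
(no output)
```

View pics/w11c.png

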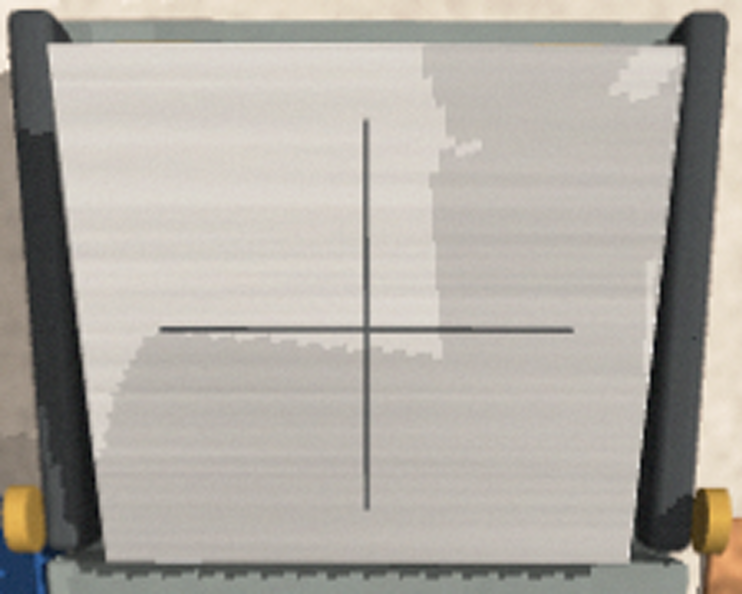

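Run:
```python
from h import *
st=bot.read_state()
c=lambda x,y:[165+(x+.5)/3.3-.5,(y+.5)/3.3-.5]
uv=np.array([c(48,43),c(685,46),c(630,563),c(106,563),c(366,329)])
f,cx,cy,k1,Rc,o=model('wrist',st)
# slopes in camera
d=ray('wrist',uv,st)[1]@Rc; n=d[:,:2]/d[:,2:]
# top image cross check uses same function
obj=np.array([[60,70,0],[60,-70,0],[-60,-70,0],[-60,70,0],[0,0,0]],float)
_,rs,ts,e=cv2.solvePnPGeneric(obj[:4],n[:4].astype(float),np.eye(3),None,flags=cv2.SOLVEPNP_IPPE)
for r,t,ee in zip(rs,ts,e):
    R=Rc@cv2.Rodrigues(r)[0]; p=Rc@t.ravel()+o*1000
    print('pnp',p.round(1),R.round(3).tolist(),'slope',np.degrees(np.arcsin(R[2,0])),'yaw',np.degrees(np.arctan2(R[1,0],R[0,0])),ee)
# triangulate with w2 pose
p2=dict(ee_pos=[.56145,-.16605,.2311],ee_rot=[[1,-.021,0],[-.021,-1,0],[0,0,-1]])
im=cv2.imread('pics/w2.png')
for nm,a,b in [('cross',c(366,329),(87,63.7)),('LR',c(630,563),(176,129.5)),('cross dn',c(366,508),(97.5,114)),('cross r',c(573,330),(141,63.5))]:
    c1,d1=ray('wrist',[a],st);c2,d2=ray('wrist',[b],p2);d1=d1[0];d2=d2[0]
    s=np.linalg.lstsq(np.c_[d1,-d2],c2-c1,rcond=None)[0];A=c1+s[0]*d1;B=c2+s[1]*d2
    print(nm,(500*(A+B)).round(1),(1000*(A-B)).round(1))
for nm,a,z in [('LL',c(106,563),42),('LR',c(630,563),42)]+[('cross@%d'%z,c(366,329),z) for z in(54,58,62)]+[('upmid@%d'%z,[(c(48,43)[0]+c(685,46)[0])/2,c(0,44.5)[1]],z) for z in(66,74,82)]:
    print(nm,(onz('wrist',[a],z/1000,st)[0]*1000).round(1))
```

```text
pnp [684.4   6.4  54.2] [[0.98, 0.026, -0.198], [-0.027, 1.0, -0.003], [0.198, 0.009, 0.98]] slope 11.43956064831281 yaw -1.5952878828339643 [0.00038288]
pnp [687.8   6.2  55.8] [[0.997, 0.026, 0.075], [-0.024, 1.0, -0.018], [-0.075, 0.016, 0.997]] slope -4.306287488736632 yaw -1.4009751774717059 [0.01076171]
cross [684.4   6.9  54.2] [-0.1  0.  -0. ]
LR [623.6 -63.1  37.9] [-0.8  0.2  0.1]
cross dn [640.6   8.2  47.1] [-0.1  0.   0. ]
cross r [682.8 -43.1  56. ] [ 0.1 -0.   0. ]
LL [627.3  78.4  42. ]
LR [623.8 -62.   42. ]
cross@54 [684.3   6.9  54. ]
cross@58 [684.1   6.8  58. ]
cross@62 [683.8   6.8  62. ]
upmid@66 [743.    4.9  66. ]
upmid@74 [740.7   4.9  74. ]
upmid@82 [738.5   4.8  82. ]
```

Emit:
{"op": "carry_out", "data": {
  "deltas": [
    {"tx": 0.02,"ty": -0.001,"tz": 0,"roll": 0},
    {"tx": 0.03,"ty": -0.001,"tz": 0.01,"roll": 0},
    {"tx": 0.0269,"ty": -0.0011,"tz": 0.02,"roll": 0},
    {"tx": 0,"ty": 0,"tz": 0.03,"roll": 0},
    {"tx": 0,"ty": 0,"tz": 0.025,"roll": 0},
    {"tx": 0,"ty": 0,"tz": 0.013,"roll": 0},
    {"tx": 0,"ty": 0,"tz": 0,"roll": 0},
    {"tx": 0,"ty": 0,"tz": 0,"roll": 0},
    {"tx": 0,"ty": 0,"tz": 0,"roll": 0}
  ]
}}

```text
time_s: 16.55
ee_pos: [0.6773, 0.0072, 0.0927]
ee_rot: [[1.0, -0.021, 0.002], [-0.021, -1.0, -0.0], [0.002, 0.0, -1.0]]
force: [-0.1, 0.4, -1.3]
grip_width: 0.0217
```

Run:
```python
from h import *
st=bot.read_state(); snap('wrist','w12'); print(st['time_s'],st['ee_pos'],np.round(st['ee_rot'],3),st['grip_width'],st['force'],st['wrist_torque'])
F=np.mean([bot.read_state()['force'] for _ in range(5)],0);print(F)
im=cv2.imread('pics/w12.png')
# predicted cross after
print(proj('wrist',np.array([[684.4,6.7,55]])/1000,st))
```

```text
16.55 [0.67734741 0.00715329 0.09269128] [[ 1.    -0.021  0.002]
 [-0.021 -1.    -0.   ]
 [ 0.002  0.    -1.   ]] 0.021690811411483196 [-0.12212554  0.37893037 -1.28772868] [-0.04911766  0.10418426  0.00244878]
[ 0.29599075  0.04067932 -1.73970678]
[[281.49040313 230.07012068]]
```

View pics/w12.png

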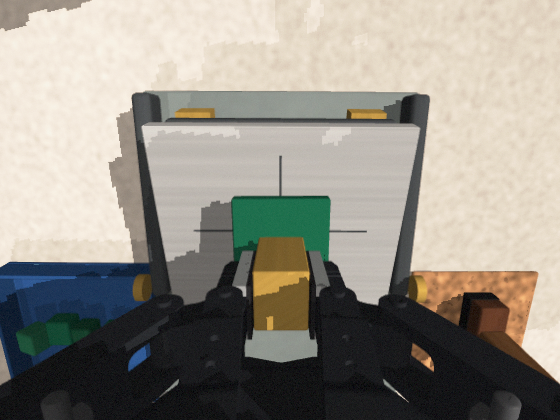

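Emit:
{"op": "carry_out", "data": {
  "deltas": [
    {"tx": 0,"ty": 0,"tz": 0.005,"roll": 0},
    {"tx": 0,"ty": 0,"tz": 0.003,"roll": 0},
    {"tx": 0,"ty": 0,"tz": 0,"roll": 0},
    {"tx": 0,"ty": 0,"tz": 0,"roll": 0},
    {"tx": 0,"ty": 0,"tz": 0,"roll": 0}
  ]
}}

```text
time_s: 17.1
ee_pos: [0.6767, 0.0075, 0.0829]
ee_rot: [[1.0, -0.02, 0.0], [-0.02, -1.0, 0.0], [0.0, -0.0, -1.0]]
force: [0.5, 0.2, -1.9]
grip_width: 0.0217
```

Emit:
{"op": "carry_out", "data": {
  "deltas": [
    {"tx": 0,"ty": 0,"tz": 0.001,"roll": 0},
    {"tx": 0,"ty": 0,"tz": 0.001,"roll": 0},
    {"tx": 0,"ty": 0,"tz": 0,"roll": 0},
    {"tx": 0,"ty": 0,"tz": 0,"roll": 0}
  ]
}}

```text
time_s: 17.5
ee_pos: [0.6767, 0.0075, 0.0808]
ee_rot: [[1.0, -0.02, -0.0], [-0.02, -1.0, 0.0], [-0.0, -0.0, -1.0]]
force: [-0.1, -0.5, -1.7]
grip_width: 0.0214
```

Emit:
{"op": "carry_out", "data": {
  "deltas": [
    {"tx": 0,"ty": 0,"tz": 0.001,"roll": 0},
    {"tx": 0,"ty": 0,"tz": 0.001,"roll": 0},
    {"tx": 0,"ty": 0,"tz": 0,"roll": 0},
    {"tx": 0,"ty": 0,"tz": 0,"roll": 0}
  ]
}}

```text
time_s: 17.9
ee_pos: [0.6767, 0.0074, 0.0788]
ee_rot: [[1.0, -0.02, -0.0], [-0.02, -1.0, 0.0], [-0.0, -0.0, -1.0]]
force: [0.5, 0.1, -1.9]
grip_width: 0.0216
```

Emit:
{"op": "carry_out", "data": {
  "deltas": [
    {"tx": 0,"ty": 0,"tz": 0.001,"roll": 0},
    {"tx": 0,"ty": 0,"tz": 0.0005,"roll": 0},
    {"tx": 0,"ty": 0,"tz": 0,"roll": 0},
    {"tx": 0,"ty": 0,"tz": 0,"roll": 0}
  ]
}}

```text
time_s: 18.3
ee_pos: [0.6768, 0.0074, 0.0775]
ee_rot: [[1.0, -0.02, 0.0], [-0.02, -1.0, 0.0], [0.0, -0.0, -1.0]]
force: [1.4, 0.2, 1.5]
grip_width: 0.0216
```

Run:
```python
from h import *
st=bot.read_state(); snap('wrist','w13'); print(st['time_s'],st['ee_pos'],st['grip_width'],st['force'],st['wrist_torque'])
```

```text
18.3 [0.67681014 0.00743108 0.07750914] 0.021627160626159506 [1.35837285 0.18978342 1.50634772] [ 0.02264947 -0.16830973  0.01178186]
```

View pics/w13.png

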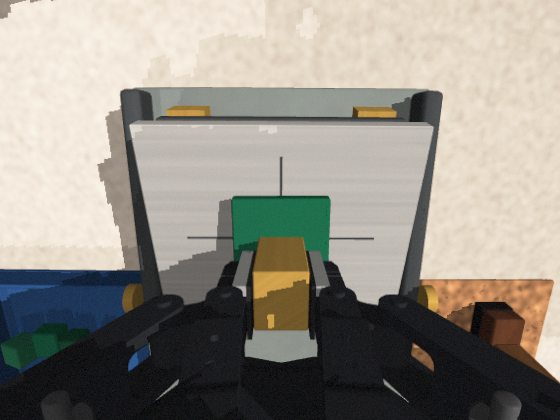

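Emit:
{"op": "carry_out", "data": {
  "deltas": [
    {"tx": 0,"ty": 0,"tz": 0.0005,"roll": 0},
    {"tx": 0,"ty": 0,"tz": 0.0005,"roll": 0},
    {"tx": 0,"ty": 0,"tz": 0,"roll": 0},
    {"tx": 0,"ty": 0,"tz": 0,"roll": 0}
  ]
}}

```text
time_s: 18.75
ee_pos: [0.6769, 0.0074, 0.0765]
ee_rot: [[1.0, -0.02, 0.001], [-0.02, -1.0, 0.0], [0.001, -0.0, -1.0]]
force: [2.5, 0.9, 3.3]
grip_width: 0.0218
```

Emit:
{"op": "carry_out", "data": {
  "deltas": [
    {"tx": 0,"ty": 0,"tz": 0.0005,"roll": 0},
    {"tx": 0,"ty": 0,"tz": 0.0005,"roll": 0},
    {"tx": 0,"ty": 0,"tz": 0,"roll": 0},
    {"tx": 0,"ty": 0,"tz": 0,"roll": 0}
  ]
}}

```text
time_s: 19.15
ee_pos: [0.6768, 0.0075, 0.0754]
ee_rot: [[1.0, -0.02, 0.0], [-0.02, -1.0, 0.0], [0.0, -0.0, -1.0]]
force: [3.2, 0.2, 5.4]
grip_width: 0.0219
```

Run:
```python
from h import *
st=bot.read_state(); snap('wrist','w14'); print(st['time_s'],st['ee_pos'],st['grip_width'],st['force'],st['wrist_torque'])
```

```text
19.15 [0.67682977 0.00745858 0.07542524] 0.021853757818940344 [3.15022884 0.19445388 5.42350751] [ 0.01870992 -0.7828711  -0.04066259]
```

View pics/w14.png

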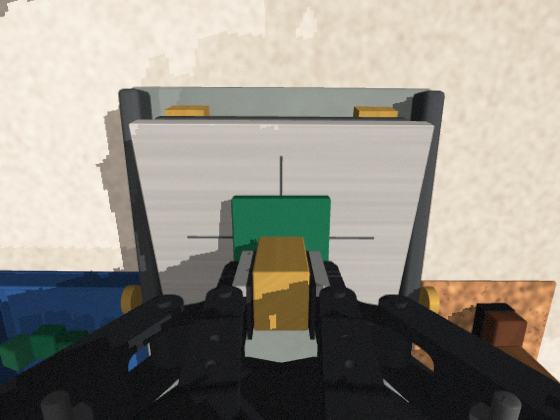

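The slab isn't pivoting in the pads, and only the platen is giving (ΔFz about 7 N). I'll back off, move up the slope so the upper edge sits where it must end, then loosen the grip slightly. That lets the slab settle flush, and I can regrip it there.

Emit:
{"op": "carry_out", "data": {
  "deltas": [
    {"tx": 0,"ty": 0,"tz": -0.003,"roll": 0},
    {"tx": 0.004,"ty": 0,"tz": -0.003,"roll": 0},
    {"tx": 0.0045,"ty": 0,"tz": 0,"roll": 0},
    {"tx": 0,"ty": 0,"tz": 0.001,"roll": 0},
    {"tx": 0,"ty": 0,"tz": 0,"roll": 0},
    {"tx": 0,"ty": 0,"tz": 0,"roll": 0}
  ]
}}

```text
time_s: 19.8
ee_pos: [0.6852, 0.0073, 0.0802]
ee_rot: [[1.0, -0.02, -0.0], [-0.02, -1.0, 0.0], [-0.0, -0.0, -1.0]]
force: [0.3, 0.3, 0.3]
grip_width: 0.022
```

Emit:
{"op": "carry_out", "data": {
  "deltas": [
    {"tx": 0,"ty": 0,"tz": 0,"roll": 0},
    {"tx": 0,"ty": 0,"tz": 0,"roll": 0},
    {"tx": 0,"ty": 0,"tz": 0,"roll": 0},
    {"tx": 0,"ty": 0,"tz": 0,"roll": 0}
  ],
  "gripper": 0.4
}}

```text
time_s: 20.2
ee_pos: [0.6851, 0.0073, 0.0803]
ee_rot: [[1.0, -0.02, -0.0], [-0.02, -1.0, 0.0], [-0.0, -0.0, -1.0]]
force: [0.3, 0.2, -0.3]
grip_width: 0.0256
```

Run:
```python
from h import *
st=bot.read_state(); snap('wrist','w15'); print(st['time_s'],st['ee_pos'],st['grip_width'],st['force'],st['wrist_torque'])
```

```text
20.2 [0.68511336 0.0072979  0.0802989 ] 0.02555897410728378 [ 0.31101004  0.16927524 -0.30226366] [-0.02071077 -0.02394303 -0.04060763]
```

View pics/w15.png

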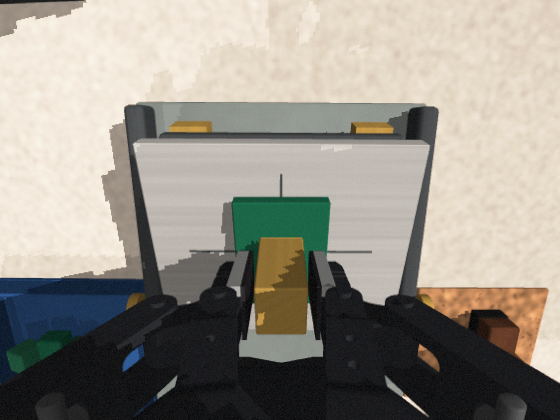

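```bash
cat > pred.py <<'E'
from h import *
def pred(st,th=12.0,u=0.0,v=0.0,press=0.0,yaw=-1.25):
    t=np.radians(th);y=np.radians(yaw);Z=np.array([[np.cos(y),-np.sin(y),0],[np.sin(y),np.cos(y),0],[0,0,1]])
    R=Z@np.array([[np.cos(t),0,-np.sin(t)],[0,1,0],[np.sin(t),0,np.cos(t)]])
    lo=Z@np.array([0,0,0])+np.array([625.4,8.2,42.]); c=lo+R@[61+u,v,-press]
    L=[[32,24,8],[32,-24,8],[13,11,48],[13,-11,48],[-13,-11,48],[-13,11,48],[13,11,8],[13,-11,8]]
    return c,proj('wrist',(c+np.array(L)@R.T)/1000,st)
E
python3 - <<'E'
from pred import *
im=cv2.imread('pics/w15.png'); cv2.imwrite('pics/w15c.png',cv2.resize(im[180:360,200:360],None,fx=3.3,fy=3.3,interpolation=cv2.INTER_CUBIC))
st=bot.read_state()
for u in(0,2):
    c,p=pred(st,u=u); print(u,c.round(1),p.round(0).tolist(), 'crop',((p-[200,180])*3.3).round(0).tolist())
E
```

```text
0 [685.1   6.9  54.7] [[232.0, 203.0], [331.0, 203.0], [255.0, 289.0], [309.0, 289.0], [307.0, 335.0], [257.0, 335.0], [260.0, 237.0], [303.0, 237.0]] crop [[107.0, 77.0], [434.0, 77.0], [181.0, 360.0], [361.0, 360.0], [353.0, 511.0], [188.0, 511.0], [199.0, 187.0], [341.0, 187.0]]
2 [687.    6.9  55.1] [[232.0, 199.0], [332.0, 199.0], [255.0, 285.0], [310.0, 285.0], [307.0, 332.0], [257.0, 332.0], [260.0, 233.0], [303.0, 233.0]] crop [[106.0, 64.0], [435.0, 64.0], [180.0, 347.0], [362.0, 347.0], [354.0, 501.0], [188.0, 501.0], [198.0, 176.0], [341.0, 176.0]]
```

View pics/w15c.png

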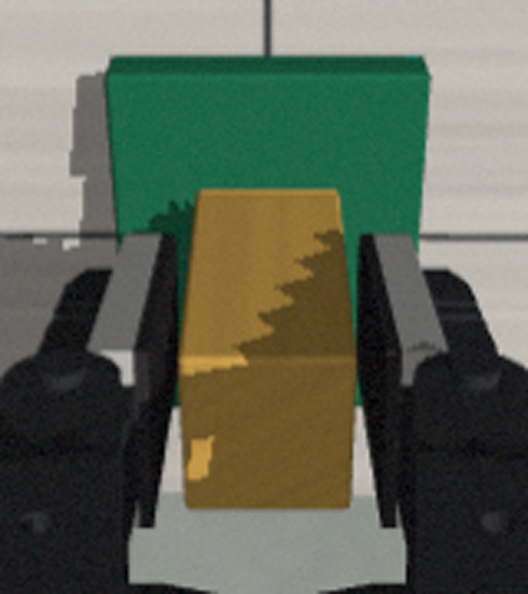

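The slab lies flush on the cross: observed edges are within about 3 crop px, or 1 px in the image, of the flush prediction at u≈0. Now moving to the block, regripping and pressing.

Emit:
{"op": "carry_out", "data": {
  "deltas": [
    {"tx": -0.004,"ty": 0,"tz": 0,"roll": 0},
    {"tx": -0.004,"ty": 0,"tz": 0.002,"roll": 0},
    {"tx": 0,"ty": 0,"tz": 0.005,"roll": 0},
    {"tx": 0,"ty": 0,"tz": 0,"roll": 0},
    {"tx": 0,"ty": 0,"tz": 0,"roll": 0}
  ]
}}

```text
time_s: 20.75
ee_pos: [0.6771, 0.0074, 0.073]
ee_rot: [[1.0, -0.02, -0.0], [-0.02, -1.0, 0.0], [-0.0, -0.0, -1.0]]
force: [-0.2, 0.4, 0.1]
grip_width: 0.0254
```

Emit:
{"op": "carry_out", "data": {
  "deltas": [
    {"tx": 0,"ty": 0,"tz": 0,"roll": 0},
    {"tx": 0,"ty": 0,"tz": 0,"roll": 0},
    {"tx": 0,"ty": 0,"tz": 0,"roll": 0},
    {"tx": 0,"ty": 0,"tz": 0,"roll": 0},
    {"tx": 0,"ty": 0,"tz": 0,"roll": 0}
  ],
  "gripper": 1,
  "squeeze": 40
}}

```text
time_s: 21.25
ee_pos: [0.6772, 0.0074, 0.0733]
ee_rot: [[1.0, -0.02, 0.0], [-0.02, -1.0, 0.0], [0.0, -0.0, -1.0]]
force: [-0.7, 0.7, -0.1]
grip_width: 0.0213
```

Run:
```python
from pred import *
st=bot.read_state(); im=snap('wrist','w16')[:,:,::-1]; print(st['time_s'],st['ee_pos'],st['grip_width'],st['force'],st['wrist_torque'])
cv2.imwrite('pics/w16c.png',cv2.resize(im[180:360,200:360],None,fx=3.3,fy=3.3,interpolation=cv2.INTER_CUBIC))
c,p=pred(st); print(c.round(1),'crop',((p-[200,180])*3.3).round(0).tolist())
```

```text
21.25 [0.67723948 0.00742338 0.07334686] 0.02126963034935153 [-0.65368469  0.65280509 -0.11044129] [-0.05453583  0.11018639  0.00084458]
[685.1   6.9  54.7] crop [[97.0, 33.0], [443.0, 33.0], [175.0, 327.0], [368.0, 327.0], [359.0, 492.0], [183.0, 492.0], [195.0, 152.0], [345.0, 152.0]]
```

View pics/w16c.png

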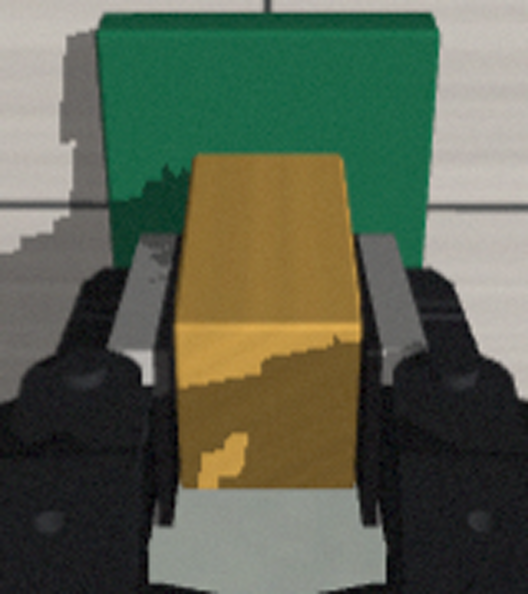

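Emit:
{"op": "carry_out", "data": {
  "deltas": [
    {"tx": 0.0002,"ty": 0,"tz": 0.001,"roll": 0},
    {"tx": 0.0002,"ty": 0,"tz": 0.001,"roll": 0},
    {"tx": 0,"ty": 0,"tz": 0,"roll": 0},
    {"tx": 0,"ty": 0,"tz": 0,"roll": 0},
    {"tx": 0,"ty": 0,"tz": 0,"roll": 0}
  ]
}}

```text
time_s: 21.8
ee_pos: [0.6776, 0.0074, 0.0714]
ee_rot: [[1.0, -0.02, 0.0], [-0.02, -1.0, 0.0], [0.0, -0.0, -1.0]]
force: [-1.0, 0.5, 2.9]
grip_width: 0.0214
```

Emit:
{"op": "carry_out", "data": {
  "deltas": [
    {"tx": 0.0002,"ty": 0,"tz": 0.001,"roll": 0},
    {"tx": 0,"ty": 0,"tz": 0,"roll": 0},
    {"tx": 0,"ty": 0,"tz": 0,"roll": 0},
    {"tx": 0,"ty": 0,"tz": 0,"roll": 0}
  ]
}}

```text
time_s: 22.2
ee_pos: [0.6778, 0.0074, 0.0704]
ee_rot: [[1.0, -0.02, 0.0], [-0.02, -1.0, 0.0], [0.0, -0.0, -1.0]]
force: [-1.6, 0.5, 4.8]
grip_width: 0.0212
```

Run:
```python
from pred import *
st=bot.read_state(); im=snap('wrist','w17')[:,:,::-1]; print(st['time_s'],st['ee_pos'],st['grip_width'],st['force'],st['wrist_torque'])
```

```text
22.2 [0.67782965 0.00741214 0.07037528] 0.021227942137699123 [-1.56180354  0.5042435   4.76601117] [-0.06691186  0.2878411  -0.04815919]
```

View pics/w17.png

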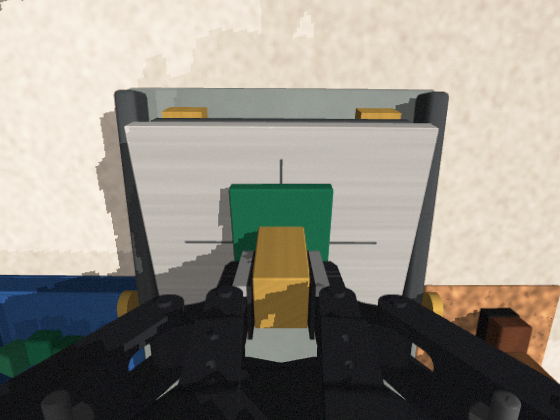

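Emit:
{"op": "carry_out", "data": {
  "deltas": [
    {"tx": 0.0002,"ty": 0,"tz": 0.001,"roll": 0},
    {"tx": 0,"ty": 0,"tz": 0,"roll": 0},
    {"tx": 0,"ty": 0,"tz": 0,"roll": 0},
    {"tx": 0,"ty": 0,"tz": 0,"roll": 0},
    {"tx": 0,"ty": 0,"tz": 0,"roll": 0},
    {"tx": 0,"ty": 0,"tz": 0,"roll": 0},
    {"tx": 0,"ty": 0,"tz": 0,"roll": 0},
    {"tx": 0,"ty": 0,"tz": 0,"roll": 0}
  ]
}}

```text
time_s: 23.05
ee_pos: [0.6781, 0.0074, 0.0694]
ee_rot: [[1.0, -0.02, 0.0], [-0.02, -1.0, 0.0], [0.0, -0.0, -1.0]]
force: [-1.9, -0.5, 6.9]
grip_width: 0.0213
```

Run:
```python
from pred import *
st=bot.read_state(); im=snap('wrist','w18')[:,:,::-1]; snap('top','t18'); print(st['time_s'],st['ee_pos'],st['grip_width'],st['force'],st['wrist_torque'])
cv2.imwrite('pics/w18c.png',cv2.resize(im[140:360,190:370],None,fx=2.7,fy=2.7,interpolation=cv2.INTER_CUBIC))
c,p=pred(st,press=4); print(c.round(1),'crop',((p-[190,140])*2.7).round(0).tolist())
```

```text
23.05 [0.67805276 0.00742348 0.06942488] 0.021344651643694926 [-1.94880562 -0.47301347  6.930623  ] [-0.05126157  0.37366383 -0.00315984]
[685.9   6.9  50.8] crop [[107.0, 135.0], [390.0, 135.0], [170.0, 375.0], [328.0, 375.0], [321.0, 510.0], [177.0, 510.0], [187.0, 232.0], [309.0, 232.0]]
```

View pics/w18c.png

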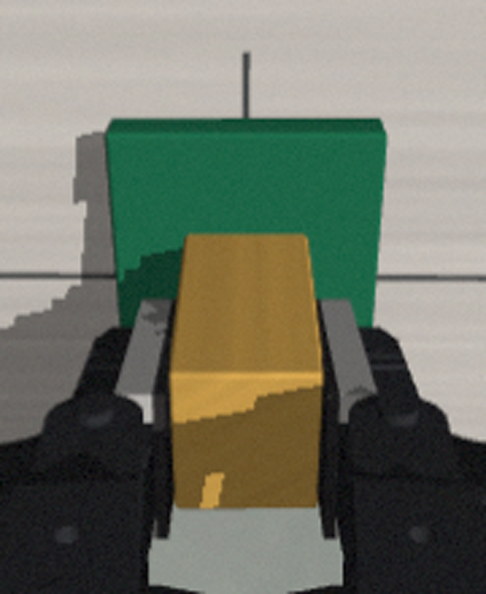

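View pics/t18.png

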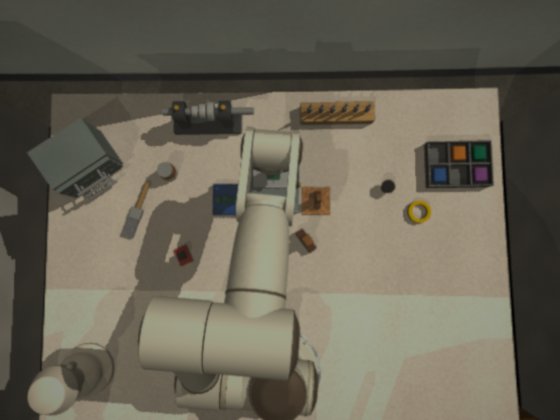

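```bash
python3 -c "
from rig import bot
s=bot.read_state();print(s['time_s'],s['ee_pos'],s['force']);print(bot.finish_job())"
```

```text
23.15 [0.67806077 0.00743452 0.06944344] [-1.06688818 -0.30527104  5.64001868]
the job is handed in; nothing more can be done
None
```

The job is done and handed in at 23.15 s of robot time. The four offcuts are in the tin and the scraper stands released on its mat. The slab is gripped and pressed on the middle of the face.

- **Sweep and scraper:** The sweep used only the scraper's foot, so the fingers never touched the offcuts. The top and wrist views show all four in the tin and the scraper upright on the mat.
- **Tilting the slab:** It would not pivot in the pads on the first press, and the face gave about 3 mm instead. I backed off, loosened the grip so the slab settled flush on the slope, and regripped it there. Before pressing, its edges matched a flush pose at about 12° within about 1 px, centred on the cross.
- **Press depth:** I never read the face's depth directly. Travel along the face normal says about 4.0 mm. The two force readings at that pose give about 4.4 mm and about 3.5 mm, as the sensor is noisy by about 1 N. All are well short of the 8 mm stop.
- **Slope:** One reading disagreed. The image and contact estimates of the slope spread from about 11.4° to 15°, and I used 12°, which fitted the contact height and the edge check.

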